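# Set up a compact scale between case and printer and load its check weight

## Task

Get the compact scale ready for its check: slide it flat along the bench, empty, to stand midway between the wooden weight case and the printer, square with them and with its front edge in line with theirs. Then stand the biggest of the three loose knob weights upright in the middle of its pan, setting it down gently. Leave everything else as it is.

Things in the scene. Friction and masses are not known exactly. Their poses are not given: they have to be found in the camera images.
- scale: Compact scale, loose, 0.56 to 0.94 kg, too wide to grasp: flat white box 176 mm deep (x), 144 mm wide (y), steel pan (top 44 mm high) on the rear part, sloping keypad with display in front. Four rubber feet; upright sides, to push on, 5 to 26 mm above the bench all round. Origin: centre of its footprint, at bench level. x runs from front (keypad) to rear, away from the robot; y to the left, z up.
- scale_front (a point): Middle of the scale's lower front face, 88 mm before the scale's origin and 15 mm above the bench; axes as the scale's.
- pan (a point): Centre of the top face of the scale's pan, 22 mm behind the scale's origin and 44 mm above the bench. The pan is fixed to the scale, flat, 120 mm (x) by 132 mm (y), 5 mm thick. Axes as the scale's.
- big_weight_centre (a point): Centre (half-way up) of the biggest knob weight, loose, polished steel, 0.5 kg, 72 mm tall: round body 38 mm in diameter, 49 mm high, a thin neck, and a round knob 27 mm in diameter on top, whose widest part lies 26 to 33 mm above this point. Foot 36 mm below this point.
- weight_case: Closed dark wooden case, brass plate on the lid, does not move: 200 mm deep (x), 120 wide (y), 52 high. Origin: middle of its lower front edge, at bench level; x from front to rear, away from the robot. It may stand left or right of the scale's place. Case and printer have parallel axes and their front edges in line; the clear gap between them is 338 to 350 mm. A fork lies on the lid.
- printer: Grey data printer, does not move: 200 mm deep (x), 120 mm wide (y), 61 mm high. Origin: middle of its lower front edge, at bench level. Axes parallel to the case's. Stands at the other end of the gap from the case.
- mid_weight_centre (a point): Bystander: centre of the middle knob weight, steel, 28 mm in diameter, 53 mm tall, standing. The three weights stand on the bench in front of the case and the printer, and may have changed places.
- low_weight_centre (a point): Bystander: centre of the smallest knob weight, steel, 22 mm in diameter, 42 mm tall, standing.
- weight_fork: Bystander: weight-lifting fork, wooden handle and steel prongs, 173 mm long, 12 mm thick, lying on the lid of the weight case. Origin near its middle, x towards the prongs.
- meter: Bystander: yellow handheld thermometer 150 x 76 x 30 mm lying on the bench, left of the robot. Origin: centre of its underside.
- brush: Bystander: dusting brush 170 mm long lying on the bench at the left. Origin: its underside, near the middle.
- alcohol: Bystander: white bottle 60 mm in diameter, 150 mm tall, standing on the bench at the left. Origin: centre of its underside.
- steel_tray: Bystander: empty shallow steel tray 160 x 90 x 18 mm on the bench at the right. Origin: centre of its underside.
Mind the look-alikes: they are no part of the job. Leave any purple look-alike of the scale alone.

How it is judged:
By the outcome, as a careful person would: the job done as asked, in the order asked, and still so for the second after the job is handed in, with the robot touching nothing.
It also fails if it takes over 64 s, if anything falls off the work surface, if the arm or the gripper's body presses on something with over 40 N, if the wrist force passes 120 N, or if a joint passes its speed limit or range.

## Robot

A 6-joint arm with a two-finger parallel gripper is mounted at the origin on the work surface. World frame = base frame: x ahead of the robot, y to its left, z up, the work surface at z = 0. Lengths are in m, angles in rad, forces in N, time in s.
With the tool pointing down it reaches from about 0.25 to 0.775 m from the base axis. Payload 8.9 kg.
Tool frame: the origin (TCP) lies on the centre line of the jaws, within the pads' length; the fingertips stand manip.tip_reach ahead of it and the grasp point (between the pads) lies 8 mm behind it (manip.tip_reach is the distance from the TCP to the fingertips, in m); z points along the fingers, y is the line along which they close (so a half turn about z gives the same grasp; the last joint's range is limited). The gripper opens to 85 mm and grips with 20 to 120 N. Pads are 22 mm wide; open, the fingers measure 114 mm over their backs; the gripper's body (76 mm by 85 mm) begins 54 mm behind the grasp point. The pads swing forward as they close: fully open they stand 13 mm farther back than shut.
Start: joints at [1.089, 0.291, -0.153, 1.127, 0, 1.431], TCP at [0.176, 0.494, 0.242] pointing down, gripper open.
Joint ranges: [-2.52, 2.52], [-0.91, 1.74], [-1.3, 1.37], [-1.96, 2.02], [-1.52, 1.47], [-3.14, 3.14]. Speed limits (rad/s): [2.22, 2.22, 2.79, 3.14, 3.14, 3.14].

## Interface

Orientations are given as a 3x3 rotation matrix whose columns are the frame's x, y, z axes.
In Python, from cell import read_state, optics, close_job, manip gives the robot as it stands.
- The arm moves only by the shell command python3 -m pendant 'ROWS'. ROWS is a JSON object of lists of equal length, an entry for each row: "linear": the shift along the tool's x, y, z in mm, a list of three; "rotation": the turn, a rotation vector about the tool's x, y, z in degrees, a list of three; "hand": the opening in per cent of the stroke, from 0 (shut) to 100 (fully open). A call has 1 to 12 rows; each row shifts and turns the commanded pose from where the row before left it, along the tool's axes as they then stand; what a row does not reach is not made up. A row lasts 1/10 s, in which the tool goes at most 50 mm and 8.59 degrees, less where a joint would pass 70% of its speed; a pose out of reach is approached as far as the arm can. A call is refused whole if a number of a shift passes 50 or a number of a turn 8.59, either way. A call with a gripper value outside its range is refused whole. The fingers move at their own pace and stop on an object; the grip force is fixed at half the most. Time passes only in rows, so rows that do not move let the fingers close. It gives the time, the measured TCP pose, the force, the opening and the grip force at its end, in the units of the state.
- read_state(): the state, without advancing time (a new reading comes with each control period).
- optics.get_image(name): name is "side" or "top" or "wrist"; returns the picture (480x640x3 uint8, red, green, blue); there is no depth.
- optics.camera_params(name): a dict with "K" (3x3 intrinsics, pixels), "dist_coeffs" ([k1, k2, p1, p2, k3] as OpenCV has them; the pictures are not rectified), "R" (3x3) and "t" (3): a world point X has camera coordinates R X + t; the wrist camera has in their place "T_tool_cam" (4x4, takes a point from camera to tool coordinates, whose origin is the TCP and whose axes are the flange's). Camera axes: x right, y down, z forward; pixel columns grow to the right and rows downward; lengths in m; the calibration is good to about 2 mm. A picture is of the moment at which its call begins: read the wrist's pose just before it. camera_params takes no time and is no camera call.
- close_job(): hands the job in; it is judged then, once.
The state is a dict: "time_s": time; "joints": joint angles; "joint_velocities": joint speeds; "tau": joint torques, N m; "eef_pos": TCP position; "ee_rot": TCP orientation; "ft_force": force on the tool from outside, world axes, zero at the start; "moment": the same for the moment, N m; "finger_gap": finger opening in m; "grasp_force": force on a finger pad.
Only numpy, scipy, OpenCV 4.12 (cv2) and the standard library are available. Lean on these libraries where they do the work, as an engineer would, in place of code of your own. Each camera call takes 0.05 s, during which the arm holds its last target. There are 200 camera calls.

## Working session

There is one attempt and no reset: what is moved stays moved. The work goes in short steps, Python scripts to look and compute and a shell command to move; the robot and the scene stay as the last step left them, time stands still between calls to the robot, and variables do not carry over. Pictures are saved under pics/ and viewed, at most 10 in all, crops included, and the job is handed in when it is done.

```bash
mkdir -p pics
cat > h.py <<'E'
import numpy as np, cv2
from cell import read_state, optics, close_job, manip
def cam(n,s=None):
    p=optics.camera_params(n); K=np.array(p["K"]); d=np.array(p["dist_coeffs"],float)
    if "R" in p: R=np.array(p["R"]); t=np.array(p["t"])
    else:
        s=s or read_state(); T=np.array(p["T_tool_cam"]); Rw=np.array(s["ee_rot"])@T[:3,:3]
        c=np.array(s["ee_rot"])@T[:3,3]+np.array(s["eef_pos"]); R=Rw.T; t=-R@c
    return K,d,R,t
def ray(n,uv,z,s=None):
    K,d,R,t=cam(n,s); q=cv2.undistortPoints(np.array(uv,float).reshape(-1,1,2),K,d).reshape(-1,2)
    D=np.c_[q,np.ones(len(q))]@R; C=-R.T@t
    return C+D*((z-C[2])/D[:,2])[:,None]
def proj(n,X,s=None):
    K,d,R,t=cam(n,s); return cv2.projectPoints(np.array(X,float).reshape(-1,3),cv2.Rodrigues(R)[0],t,K,d)[0].reshape(-1,2)
def snap(n,f):
    s=read_state(); im=optics.get_image(n); cv2.imwrite(f"pics/{f}.png",im[:,:,::-1]); return s,im
E
python3 - <<'E'
from h import *
for n in("top","side"): snap(n,n+"0"); print(n,-cam(n)[2].T@cam(n)[3])
s=read_state(); print(s["eef_pos"],np.round(s["ee_rot"],3),s["finger_gap"],manip.tip_reach,s["ft_force"])
E
```

```text
top [0.32496061 0.02501335 1.651461  ]
side [ 0.36837177 -0.76609306  0.9586147 ]
[0.17628316 0.49411175 0.24179461] [[-0.942  0.336 -0.001]
 [ 0.336  0.942 -0.001]
 [ 0.    -0.001 -1.   ]] 0.08498223640562008 0.011 [ 1.05751477  0.52875485 -1.12390842]
```

View pics/top0.png

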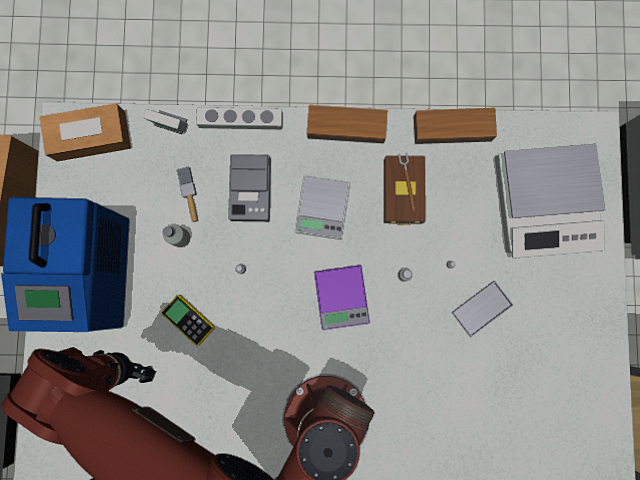

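View pics/side0.png

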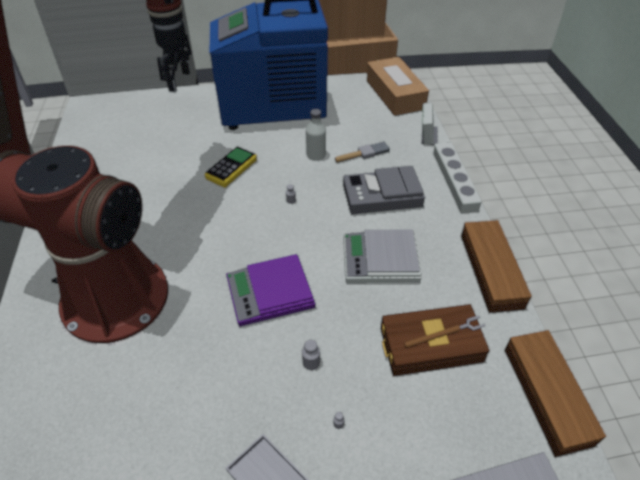

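The top view shows the printer at (250,188), the white scale at (323,207), turned, and the case at (405,188) with the fork on it. The side view agrees.
- **Scale candidates:** white compact (323,207), purple look-alike (342,296), large balance (553,200). I choose (323,207).
- **Weight candidates:** (405,274) is the largest, then (240,268) and (450,264). I choose (405,274).

Next I check these in a close crop and measure.

Run:
```python
from h import *
im=cv2.imread("pics/top0.png")
c=im[140:290,222:432]; cv2.imwrite("pics/crop1.png",cv2.resize(c,None,fx=3.8,fy=3.8,interpolation=cv2.INTER_CUBIC))
hsv=cv2.cvtColor(im,cv2.COLOR_BGR2HSV)
for u,v in [(250,165),(250,215),(290,200),(310,190),(323,230),(390,165),(350,250),(270,240),(301,226),(405,274)]: print((u,v),im[v,u],hsv[v,u])
def rect(mask,box):
    m=np.zeros_like(mask); x0,y0,x1,y1=box; m[y0:y1,x0:x1]=mask[y0:y1,x0:x1]
    m=cv2.morphologyEx(m,cv2.MORPH_CLOSE,np.ones((5,5)))
    cs=max(cv2.findContours(m,0,2)[0],key=cv2.contourArea); return cv2.boxPoints(cv2.minAreaRect(cs))
case=((hsv[...,2]<110)&(hsv[...,1]>80)).astype(np.uint8)
pr=(hsv[...,2]<150).astype(np.uint8)
for n,m,b,z in (("case",case,(375,145,435,235),.052),("printer",pr,(222,145,280,230),.061)):
    q=rect(m,b); print(n,q.round(1).tolist()); print(ray("top",q,z)[:,:2].round(4).tolist())
print(ray("top",[(405,274),(240,268),(450,264)],.05).round(3).tolist(), ray("top",[(323,207),(342,296)],.04).round(3).tolist())
```

```text
(250, 165) [117 113 110] [107  15 117]
(250, 215) [129 121 121] [120  16 129]
(290, 200) [179 180 178] [ 75   3 180]
(310, 190) [161 154 152] [113  14 161]
(323, 230) [145 138 138] [120  12 145]
(390, 165) [47 62 90] [ 10 122  90]
(350, 250) [178 181 176] [ 72   7 181]
(270, 240) [178 179 177] [ 75   3 179]
(301, 226) [112 148  94] [ 70  93 148]
(405, 274) [183 174 174] [120  13 183]
case [[384.0, 156.0], [424.0, 156.0], [424.0, 223.0], [384.0, 223.0]]
[[0.7798, -0.1603], [0.7817, -0.2805], [0.5781, -0.2799], [0.5762, -0.1612]]
printer [[228.0, 154.0], [270.0, 154.0], [270.0, 222.0], [228.0, 222.0]]
[[0.7755, 0.307], [0.7777, 0.1817], [0.5723, 0.1764], [0.5702, 0.3002]]
[[0.426, -0.224, 0.05], [0.436, 0.262, 0.05], [0.457, -0.356, 0.05]] [[0.624, 0.021, 0.04], [0.358, -0.039, 0.04]]
```

View pics/crop1.png

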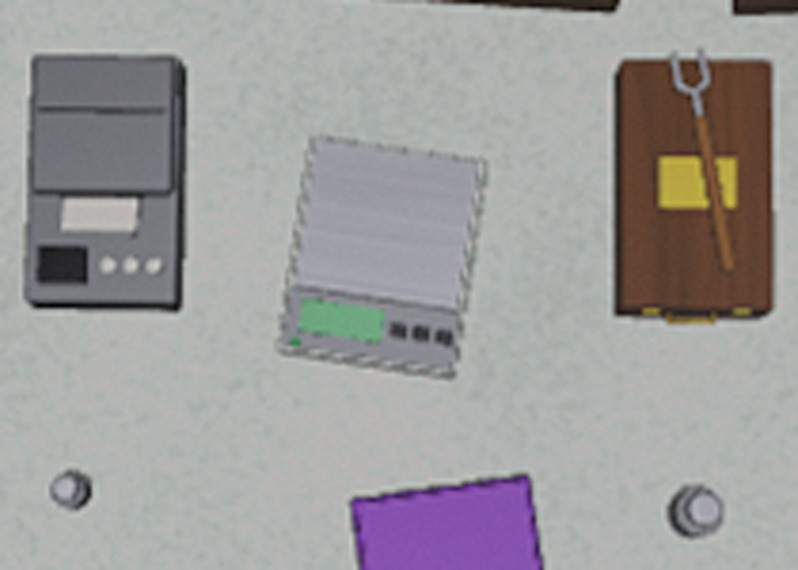

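The crop confirms both choices. The scale is plain white with a steel pan and a green display, and is yawed about -9°. The weight at the lower right is the fattest of the three. Both sit inside the printer–case gap as described. Next I move above the gap for a closer wrist look.

```bash
python3 -m pendant '{"linear":[[0,0,-30],[0,0,-30],[0,0,-30],[-27,-40,0],[-27,-40,0],[-27,-40,0],[-27,-40,0],[-27,-40,0],[-27,-40,0],[-27,-40,0],[-27,-40,0],[-27,-40,0]],"rotation":[[0,0,-6.53],[0,0,-6.53],[0,0,-6.53],[0,0,0],[0,0,0],[0,0,0],[0,0,0],[0,0,0],[0,0,0],[0,0,0],[0,0,0],[0,0,0]],"hand":[100,100,100,100,100,100,100,100,100,100,100,100]}'
python3 -m pendant '{"linear":[[-25,-40,0],[-25,-40,0],[-25,-40,-20],[0,0,0],[0,0,0],[0,0,0]],"rotation":[[0,0,0],[0,0,0],[0,0,0],[0,0,0],[0,0,0],[0,0,0]],"hand":[100,100,100,100,100,100]}'
python3 - <<'E'
from h import *
s,im=snap("wrist","w1"); print(s["eef_pos"],np.round(s["ee_rot"],3),s["ft_force"])
print(optics.camera_params("wrist")["T_tool_cam"])
E
```

```text
time_s: 1.3
eef_pos: [0.4197, 0.1323, 0.3323]
ee_rot: [[-1.0, 0.001, -0.0], [0.001, 1.0, 0.0], [0.0, 0.0, -1.0]]
ft_force: [0.1, 0.4, 0.3]
finger_gap: 0.0856
grasp_force: 0.0
time_s: 1.9
eef_pos: [0.4928, 0.0158, 0.3514]
ee_rot: [[-1.0, 0.0, -0.001], [0.0, 1.0, 0.0], [0.001, 0.0, -1.0]]
ft_force: [0.0, 0.4, -0.1]
finger_gap: 0.0854
grasp_force: 0.0
[0.4927668  0.01576434 0.3513508 ] [[-1.     0.    -0.001]
 [ 0.     1.     0.   ]
 [ 0.001  0.    -1.   ]] [ 0.01914308  0.4062634  -0.05776103]
[[ 1.14432690e-03 -9.58284795e-01 -2.85812775e-01  7.24809268e-02]
 [ 9.99999167e-01  9.26020008e-04  8.98962812e-04 -9.00422258e-05]
 [-5.96794047e-04 -2.85813565e-01  9.58285057e-01 -1.31439762e-01]
 [ 0.00000000e+00  0.00000000e+00  0.00000000e+00  1.00000000e+00]]
```

View pics/w1.png

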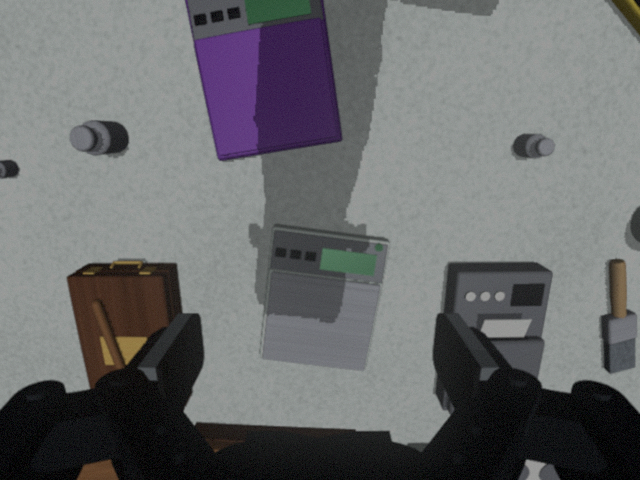

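The wrist view shows the case's lower front edge at row ~264 with its inner corner at (178,264). The printer's inner corner is at (447,263). The scale's front edge runs from (275,225) to (388,238), and the big weight is at (97,137). Next I measure the edges.

```bash
cat > meas.py <<'E'
from h import *
# column/row transitions bright->dark
def colfall(g,us,v0,v1):
    return [(u,v0+.5+np.argmin(np.diff(g[v0:v1,u].astype(float)))) for u in us]
def rowedge(g,vs,u0,u1,sign):
    return [(u0+.5+np.argmax(sign*np.diff(g[v,u0:u1].astype(float))),v) for v in vs]
def med(P,ax):  # robust line: P[:,ax]=a+b*P[:,1-ax]
    x=P[:,1-ax];y=P[:,ax];m=np.ones(len(x),bool)
    for _ in range(5):
        b,a=np.polyfit(x[m],y[m],1); r=abs(y-a-b*x); m=r<max(.0012,1.5*np.median(r))
    return a,b,m.sum()
E
python3 - <<'E'
from meas import *
import json
s=read_state(); im=cv2.imread("pics/w1.png"); g=cv2.GaussianBlur(cv2.cvtColor(im,6),(3,3),0)
for n,us in(("case",list(range(86,108))+list(range(148,174))),("printer",range(455,545))):
    P=ray("wrist",colfall(g,us,248,275),0,s); a,b,k=med(P,0); ym=np.mean(P[:,1]); print(n,"front x",a+b*ym,"at y",ym,"slope deg",np.degrees(-np.arctan(b)),k)
P=ray("wrist",rowedge(g,range(268,310),165,200,1),0,s); a,b,k=med(P,1); print("case inner y at x=.6",a+b*.6,"yaw",np.degrees(np.arctan(b)),k)
P=ray("wrist",rowedge(g,range(268,310),430,460,-1),0,s); a,b,k=med(P,1); print("printer inner y at .6",a+b*.6,"yaw",np.degrees(np.arctan(b)),k)
cv2.imwrite("pics/crop2.png",cv2.resize(im[210:380,245:405],None,fx=3.5,fy=3.5,interpolation=cv2.INTER_CUBIC))
# weight: knob top circle
cv2.imwrite("pics/crop3.png",cv2.resize(im[110:170,55:140],None,fx=6,fy=6,interpolation=cv2.INTER_CUBIC))
a=cv2.imread("pics/crop2.png");b=cv2.imread("pics/crop3.png")
o=np.zeros((600,560,3),np.uint8);o[:595]=a[:595];cv2.imwrite("pics/crop2.png",o)
E
```

```text
case front x 0.5853957637460501 at y -0.2280683311506547 slope deg 0.3674366378163897 47
printer front x 0.583400223614659 at y 0.2540210200356634 slope deg -0.06892901677367218 81
case inner y at x=.6 -0.16767877786785462 yaw 0.420543632519984 42
printer inner y at .6 0.18560567742754333 yaw 0.1275551354977077 31
```

View pics/crop2.png

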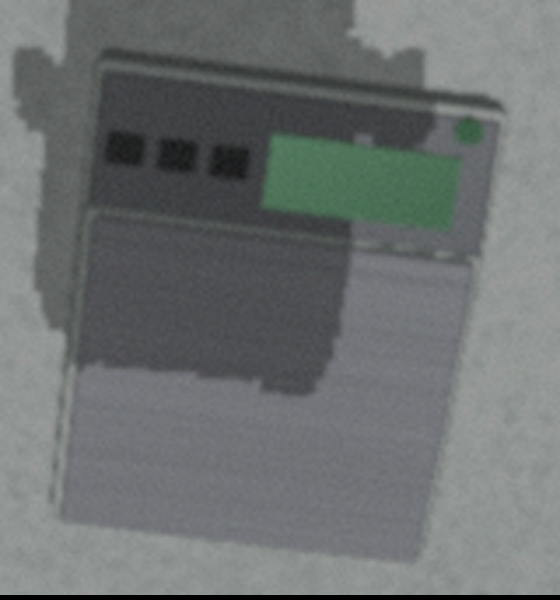

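The crop shows the pan corners at crop pixels (90,210), (478,262), (415,560) and (60,520). I cast these onto z = 44 mm, and locate the big weight as well.

```bash
cat >> meas.py <<'E'
def panpose(uv,s,z=.044,w=.132,d=.120):
    # uv: front -y, front +y, rear +y, rear -y
    P=ray("wrist",uv,z,s)[:,:2]; L=np.array([[-d/2,-w/2],[-d/2,w/2],[d/2,w/2],[d/2,-w/2]])
    A=P-P.mean(0); th=np.arctan2((L[:,0]*A[:,1]-L[:,1]*A[:,0]).sum(),(L*A).sum())
    c=P.mean(0); o=c-.022*np.array([np.cos(th),np.sin(th)])
    print("sides",[round(float(np.linalg.norm(P[i]-P[i-1])),4) for i in (1,2,3,0)],"pan",c.round(4),"origin",o.round(4),"yaw",np.degrees(th).round(2)); return o,th
E
python3 - <<'E'
from meas import *
s=read_state()
uv=np.array([(90,210),(478,262),(415,560),(60,520)])/3.5+[245,210]
panpose(uv,s)
im=cv2.imread("pics/w1.png"); g=cv2.cvtColor(im,6)[110:170,55:140]
m=(g>0).astype(np.uint8)
c=cv2.HoughCircles(cv2.resize(g,None,fx=4,fy=4),cv2.HOUGH_GRADIENT,1,40,param1=80,param2=20,minRadius=30,maxRadius=80)
for q in c[0][:3]: uv=q[:2]/4+[55,110]; print(q/4,uv,ray("wrist",uv,.069,s).round(4),ray("wrist",uv,.049,s).round(4))
E
```

```text
sides [0.1331, 0.1191, 0.1308, 0.1208] pan [0.648  0.0186] origin [0.6262 0.0215] yaw -7.74
[55.875 29.625 18.25 ] [110.875 139.625] [[ 0.428  -0.1974  0.069 ]] [[ 0.4284 -0.2077  0.049 ]]
```

```bash
python3 -m pendant '{"linear":[[-2,2,45],[0,0,45],[0,0,45],[0,0,45],[0,0,45],[0,0,45],[0,0,35],[0,0,20],[0,0,8],[0,0,0],[0,0,0]],"rotation":[[0,0,-0.25],[0,0,0],[0,0,0],[0,0,0],[0,0,0],[0,0,0],[0,0,0],[0,0,0],[0,0,0],[0,0,0],[0,0,0]],"hand":[100,100,100,100,100,100,100,100,100,100,100]}'
```

```text
time_s: 3.05
eef_pos: [0.496, 0.0175, 0.0198]
ee_rot: [[-1.0, -0.004, 0.001], [-0.004, 1.0, -0.0], [-0.001, -0.0, -1.0]]
ft_force: [0.8, 0.8, 0.5]
finger_gap: 0.0852
grasp_force: 0.0
```

```bash
python3 -m pendant '{"linear":[[-6,0,1],[-6,0,0],[-6,0,0],[-6,0,0],[-6,0,0],[-6,0,0],[-6,0,0],[-6,0,0],[-6,0,0],[-5,0,0],[-4,0,0],[0,0,0]],"rotation":[[0,0,0],[0,0,0],[0,0,0],[0,0,0],[0,0,0],[0,0,0],[0,0,0],[0,0,0],[0,0,0],[0,0,0],[0,0,0],[0,0,0]],"hand":[100,100,100,100,100,100,100,100,100,100,100,100]}'
python3 - <<'E'
from h import *
s,im=snap("wrist","w2"); snap("top","t2")
E
```

```text
time_s: 4.25
eef_pos: [0.5595, 0.0174, 0.0179]
ee_rot: [[-1.0, -0.004, 0.001], [-0.004, 1.0, 0.0], [-0.001, 0.0, -1.0]]
ft_force: [-0.3, -0.4, -0.2]
finger_gap: 0.0855
grasp_force: 0.0
```

View pics/w2.png

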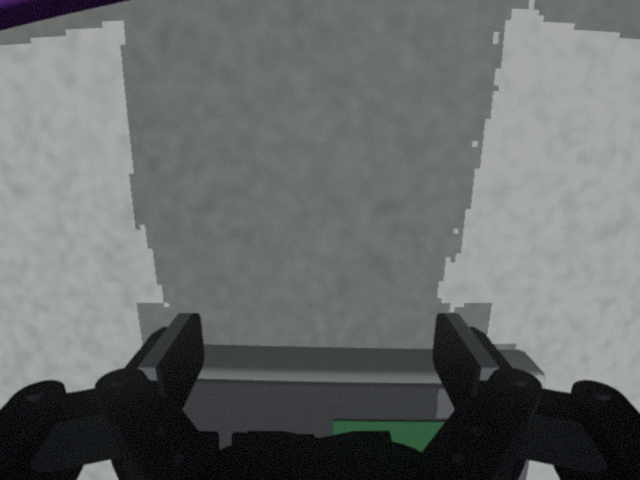

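The fingers now sit against the scale's front face, with its lower edge at row ~345 and nearly level. I back off to the viewing pose and measure.

```bash
python3 -m pendant '{"linear":[[10,0,0],[20,0,-20],[20,0,-45],[16,0,-45],[0,0,-45],[0,0,-45],[0,0,-45],[0,0,-45],[0,0,-43],[0,0,0],[0,0,0]],"rotation":[[0,0,0],[0,0,0],[0,0,0],[0,0,0],[0,0,0],[0,0,0],[0,0,0],[0,0,0],[0,0,0],[0,0,0],[0,0,0]],"hand":[100,100,100,100,100,100,100,100,100,100,100]}'
python3 - <<'E'
from h import *
s,im=snap("wrist","w3"); print(s["eef_pos"])
c=im[235:400,240:400,::-1]; cv2.imwrite("pics/crop4.png",cv2.resize(c,None,fx=3.6,fy=3.6,interpolation=cv2.INTER_CUBIC))
E
```

```text
time_s: 5.45
eef_pos: [0.4924, 0.0172, 0.3515]
ee_rot: [[-1.0, -0.004, 0.002], [-0.004, 1.0, -0.0], [-0.002, -0.0, -1.0]]
ft_force: [-0.6, -0.3, -0.1]
finger_gap: 0.0853
grasp_force: 0.0
[0.49244495 0.01717324 0.35145165]
```

View pics/crop4.png

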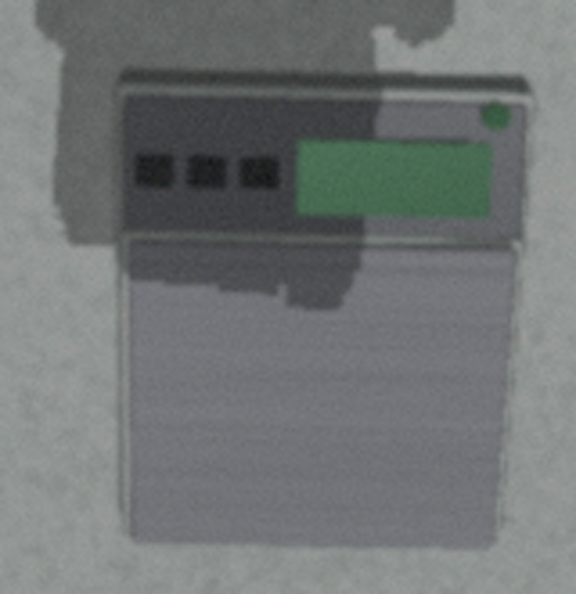

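Run:
```python
from meas import *
s=read_state()
uv=np.array([(128,240),(518,249),(496,549),(131,543)])/3.6+[240,235]
o,th=panpose(uv,s)
f=ray("wrist",np.array([(120,70),(535,80)])/3.6+[240,235],.0,s); print("front lower corners z0",f.round(4).tolist())
im=cv2.imread("pics/w3.png"); g=cv2.GaussianBlur(cv2.cvtColor(im,6),(3,3),0)
for n,us in(("case",list(range(86,108))+list(range(148,174))),("printer",range(455,545))):
    P=ray("wrist",colfall(g,us,248,275),0,s); a,b,k=med(P,0); ym=np.mean(P[:,1]); print(n,"front x",a+b*ym,k)
for z,sg,r in((0,1,(165,200)),(0,-1,(425,460))):
    P=ray("wrist",rowedge(g,range(270,310),*r,sg),z,s); a,b,k=med(P,1); print("inner y at .6",a+b*.6,"yaw",np.degrees(np.arctan(b)),k)
```

```text
sides [0.1311, 0.1192, 0.1323, 0.1198] pan [0.6801 0.0315] origin [0.6581 0.0319] yaw -0.98
front lower corners z0 [[0.5732, -0.0392, -0.0], [0.5763, 0.1086, 0.0]]
case front x 0.5838512705030172 48
printer front x 0.5816801577848784 79
inner y at .6 -0.16723399300612501 yaw 0.2654259109943814 40
inner y at .6 0.18098376511788314 yaw 6.810654656156443 31
```

```bash
python3 -c "
from h import *
print(read_state()['joints'])"
python3 -m pendant '{"linear":[[0,0,0],[0,0,0],[0,0,0],[0,0,0],[0,0,0],[0,0,0],[0,0,0],[0,0,0],[0,0,0],[0,0,0],[0,0,0],[0,0,0]],"rotation":[[0,0,-7.5],[0,0,-7.5],[0,0,-7.5],[0,0,-7.5],[0,0,-7.5],[0,0,-7.5],[0,0,-7.5],[0,0,-7.5],[0,0,-7.5],[0,0,-7.5],[0,0,-7.5],[0,0,-7.5]],"hand":[100,100,100,100,100,100,100,100,100,100,100,100]}'
```

```text
[-1.13735124e-01  1.91695484e-01 -2.42186599e-03  1.37692552e+00
  8.80120432e-05 -1.17301817e-01]
time_s: 6.7
eef_pos: [0.4914, 0.0172, 0.349]
ee_rot: [[0.009, -1.0, -0.003], [-1.0, -0.009, 0.0], [-0.0, 0.003, -1.0]]
ft_force: [0.6, 0.6, 0.3]
finger_gap: 0.0853
grasp_force: 0.0
```

```bash
python3 -m pendant '{"linear":[[-23,-33,0],[-23,-33,0],[-23,-33,0],[-22,-34,20],[-22,-34,30],[0,0,45],[0,0,45],[0,0,45],[0,0,45],[0,0,45],[0,0,30],[0,0,0]],"rotation":[[0,0,0],[0,0,0],[0,0,0],[0,0,0],[0,0,0],[0,0,0],[0,0,0],[0,0,0],[0,0,0],[0,0,0],[0,0,0],[0,0,0]],"hand":[100,100,100,100,100,100,100,100,100,100,100,100]}'
```

```text
time_s: 7.9
eef_pos: [0.6535, 0.13, 0.0398]
ee_rot: [[0.004, -1.0, -0.011], [-1.0, -0.003, -0.001], [0.001, 0.011, -1.0]]
ft_force: [-0.3, 0.3, -0.6]
finger_gap: 0.0853
grasp_force: 0.0
```

```bash
python3 -m pendant '{"linear":[[0,-1,12],[0,-1,6],[0,0,0],[0,0,0]],"rotation":[[0,0,0],[0,0,0],[0,0,0],[0,0,0]],"hand":[100,100,100,100]}'
```

```text
time_s: 8.3
eef_pos: [0.6615, 0.1306, 0.0291]
ee_rot: [[0.003, -1.0, 0.002], [-1.0, -0.003, 0.0], [-0.0, -0.002, -1.0]]
ft_force: [0.6, -0.8, 0.1]
finger_gap: 0.0856
grasp_force: 0.0
```

```bash
python3 -m pendant '{"linear":[[0,0,6],[0,0,5],[5,0,0],[5,0,0],[5,0,0],[5,0,0],[5,0,0],[5,0,0],[4,0,0],[3,0,0],[0,0,0],[0,0,0]],"rotation":[[0,0,0],[0,0,0],[0,0,0],[0,0,0],[0,0,0],[0,0,0],[0,0,0],[0,0,0],[0,0,0],[0,0,0],[0,0,0],[0,0,0]],"hand":[100,100,100,100,100,100,100,100,100,100,100,100]}'
```

```text
time_s: 9.5
eef_pos: [0.661, 0.093, 0.0171]
ee_rot: [[0.003, -1.0, 0.0], [-1.0, -0.003, -0.001], [0.001, -0.0, -1.0]]
ft_force: [-0.9, -0.4, -0.5]
finger_gap: 0.0854
grasp_force: 0.0
```

```bash
python3 -m pendant '{"linear":[[-10,0,0],[0,0,-40],[0,0,-45],[0,0,-45],[24,32,0],[24,32,0],[23,33,0],[23,34,0],[0,0,0]],"rotation":[[0,0,0],[0,0,0],[0,0,0],[0,0,0],[0,0,0],[0,0,0],[0,0,0],[0,0,0],[0,0,0]],"hand":[100,100,100,100,100,100,100,100,100]}'
python3 -m pendant '{"linear":[[0,0,0],[0,0,0],[0,0,0],[0,0,0],[0,0,0],[0,0,0],[0,0,0],[0,0,0],[0,0,0],[0,0,0],[0,0,0],[0,0,0]],"rotation":[[0,0,8.2],[0,0,8.2],[0,0,8.2],[0,0,8.2],[0,0,8.2],[0,0,8.2],[0,0,8.2],[0,0,8.2],[0,0,8.2],[0,0,8.2],[0,0,8],[0,0,0]],"hand":[100,100,100,100,100,100,100,100,100,100,100,100]}'
```

```text
time_s: 10.4
eef_pos: [0.5256, 0.0079, 0.1468]
ee_rot: [[0.002, -1.0, -0.004], [-1.0, -0.002, -0.001], [0.001, 0.004, -1.0]]
ft_force: [-0.2, -0.2, 0.5]
finger_gap: 0.0853
grasp_force: 0.0
time_s: 11.6
eef_pos: [0.5306, 0.0097, 0.1472]
ee_rot: [[-1.0, -0.002, 0.0], [-0.002, 1.0, -0.0], [-0.0, -0.0, -1.0]]
ft_force: [-0.1, 0.1, 0.0]
finger_gap: 0.0854
grasp_force: 0.0
```

```bash
python3 -m pendant '{"linear":[[0,0,40],[0,0,40],[0,0,30],[0,0,13],[0,0,6],[0,0,0],[0,0,0]],"rotation":[[0,0,-0.15],[0,0,0],[0,0,0],[0,0,0],[0,0,0],[0,0,0],[0,0,0]],"hand":[100,100,100,100,100,100,100]}'
python3 -m pendant '{"linear":[[-5,0,0],[-5,0,0],[-5,0,0],[-5,0,0],[-5,0,0],[-5,0,0],[-5,0,0],[-4,0,0],[-2,0,0],[0,0,0],[0,0,0]],"rotation":[[0,0,0],[0,0,0],[0,0,0],[0,0,0],[0,0,0],[0,0,0],[0,0,0],[0,0,0],[0,0,0],[0,0,0],[0,0,0]],"hand":[100,100,100,100,100,100,100,100,100,100,100]}'
```

```text
time_s: 12.3
eef_pos: [0.531, 0.0091, 0.0189]
ee_rot: [[-1.0, -0.008, 0.001], [-0.008, 1.0, -0.0], [-0.001, -0.0, -1.0]]
ft_force: [0.2, 1.0, -0.2]
finger_gap: 0.0856
grasp_force: 0.0
time_s: 13.4
eef_pos: [0.5708, 0.0094, 0.0178]
ee_rot: [[-1.0, -0.006, -0.001], [-0.006, 1.0, 0.0], [0.001, 0.0, -1.0]]
ft_force: [-3.6, -0.5, -1.2]
finger_gap: 0.0854
grasp_force: 1.5
```

```bash
python3 -m pendant '{"linear":[[10,0,0],[22,0,-20],[22,0,-45],[24,0,-45],[0,0,-45],[0,0,-45],[0,0,-45],[0,0,-45],[0,0,-43],[0,0,0],[0,0,0]],"rotation":[[0,0,0],[0,0,0],[0,0,0],[0,0,0],[0,0,0],[0,0,0],[0,0,0],[0,0,0],[0,0,0],[0,0,0],[0,0,0]],"hand":[100,100,100,100,100,100,100,100,100,100,100]}'
python3 - <<'E'
from h import *
s,im=snap("wrist","w4"); print(s["eef_pos"])
c=im[240:400,60:560,::-1]; c=cv2.resize(im[245:395,230:400,::-1],None,fx=3.8,fy=3.8,interpolation=cv2.INTER_CUBIC); cv2.imwrite("pics/crop5.png",c)
E
```

```text
time_s: 14.5
eef_pos: [0.4941, 0.0088, 0.3509]
ee_rot: [[-1.0, -0.006, 0.003], [-0.006, 1.0, -0.0], [-0.003, -0.0, -1.0]]
ft_force: [0.0, 0.3, -0.6]
finger_gap: 0.0854
grasp_force: 0.0
[0.49411558 0.00878843 0.3508607 ]
```

View pics/crop5.png

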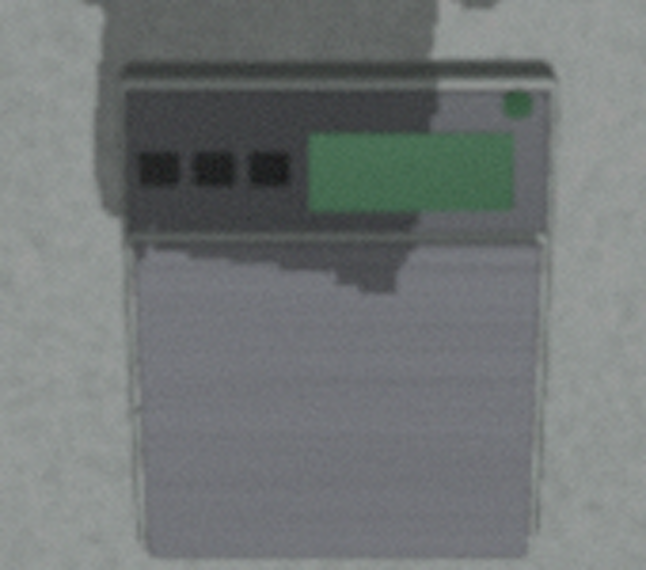

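The scale looks square in this crop. Its pan corners are at (135,242), (546,242), (525,556) and (150,556), and its lower front edge is at row ~64.

```bash
python3 - <<'E'
from meas import *
s=read_state()
uv=np.array([(135,242),(546,242),(525,556),(150,556)])/3.8+[230,245]
o,th=panpose(uv,s)
im=cv2.imread("pics/w4.png"); g=cv2.GaussianBlur(cv2.cvtColor(im,6),(3,3),0)
for n,us,z in(("case",list(range(86,108))+list(range(148,174)),0),("printer",range(455,545),0),("scale",range(345,372),.004)):
    U=colfall(g,us,246,278); P=ray("wrist",U,z,s); a,b,k=med(P,0); ym=np.mean(P[:,1]); print(n,np.median([q[1] for q in U]),"front x",a+b*ym,k)
for z,sg,r in((0,1,(160,200)),(0,-1,(425,465))):
    P=ray("wrist",rowedge(g,range(270,305),*r,sg),z,s); print("inner y",np.percentile(P[:,1],[25,50,75]).round(4))
E
cp pics/w4.png pics/w4b.png
```

```text
sides [0.1312, 0.119, 0.1291, 0.119] pan [0.6892 0.0121] origin [0.6672 0.012 ] yaw 0.2
case 259.5 front x 0.5834266001620012 41
printer 260.5 front x 0.5814969255771044 88
scale 260.5 front x 0.5811358027120803 25
inner y [-0.1672 -0.1669 -0.1666]
inner y [0.1844 0.1849 0.1852]
```

The scale is within about 1–2 mm of midway and of the front line, with yaw about 0.2°, matching the boxes. That is good, so I go to the big weight.

```bash
python3 -m pendant '{"linear":[[14,-40,0],[14,-40,20],[14,-40,30],[14,-40,30],[14,-40,35],[0,-27,35],[0,0,0],[0,0,0],[0,0,0]],"rotation":[[0,0,0],[0,0,0],[0,0,0],[0,0,0],[0,0,0],[0,0,0],[0,0,0],[0,0,0],[0,0,0]],"hand":[100,100,100,100,100,100,100,100,100]}'
python3 - <<'E'
from h import *
s,im=snap("wrist","w5"); print(s["eef_pos"])
E
```

```text
time_s: 15.45
eef_pos: [0.4274, -0.2113, 0.2058]
ee_rot: [[-1.0, -0.007, 0.0], [-0.007, 1.0, 0.0], [-0.0, 0.0, -1.0]]
ft_force: [0.3, -0.5, -0.3]
finger_gap: 0.0855
grasp_force: 0.0
[ 0.42743175 -0.21127344  0.20576602]
```

View pics/w5.png

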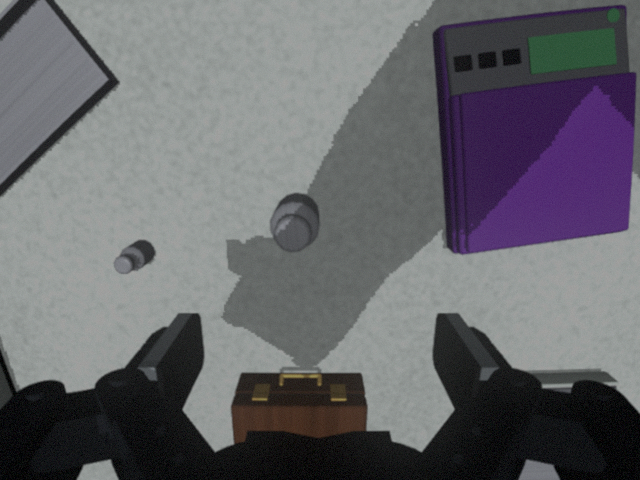

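The big weight is directly below. Its knob is at (293,232), and its body spans columns 270–319. The small weight at (125,262) and the purple look-alike are well clear.

Run:
```python
from h import *
s=read_state(); p=ray("wrist",[(293,232)],.067,s)[0]; print(p)
for z,r in((.067,.0135),(.049,.019),(.0,.019)):
    a=np.linspace(0,2*np.pi,37); q=proj("wrist",np.c_[p[0]+r*np.cos(a),p[1]+r*np.sin(a),0*a+z],s); print(z,q.min(0).round(1),q.max(0).round(1))
print("delta tool mm", (np.array(s["ee_rot"]).T@(p-np.array(s["eef_pos"]))*1000).round(1))
print(ray("wrist",[(125,262)],.04,s))
```

```text
[ 0.42520502 -0.22885647  0.067     ]
0.067 [273.9 213.2] [312.1 250.3]
0.049 [269.1 200.9] [319.8 250.2]
0.0 [275.8 190.9] [319.5 233.9]
delta tool mm [  2.8 -17.5 139.1]
[[ 0.45810055 -0.36661008  0.04      ]]
```

The projected rings match the picture, so the weight axis is at (0.425, -0.229). Next I descend and grip the body.

```bash
python3 -m pendant '{"linear":[[3,-17,20],[0,0,40],[0,0,40],[0,0,40],[0,0,25],[0,0,12],[0,0,3],[0,0,0],[0,0,0]],"rotation":[[0,0,0],[0,0,0],[0,0,0],[0,0,0],[0,0,0],[0,0,0],[0,0,0],[0,0,0],[0,0,0]],"hand":[100,100,100,100,100,100,100,100,100]}'
python3 -m pendant '{"linear":[[0,0,0],[0,0,0],[0,0,0],[0,0,0],[0,0,0],[0,0,0],[0,0,0],[0,0,0],[0,0,0],[0,0,0]],"rotation":[[0,0,0],[0,0,0],[0,0,0],[0,0,0],[0,0,0],[0,0,0],[0,0,0],[0,0,0],[0,0,0],[0,0,0]],"hand":[60,45,35,30,30,30,30,30,30,30]}'
```

```text
time_s: 16.4
eef_pos: [0.4254, -0.2292, 0.0266]
ee_rot: [[-1.0, -0.007, 0.002], [-0.007, 1.0, -0.001], [-0.002, -0.001, -1.0]]
ft_force: [0.7, 0.2, 0.3]
finger_gap: 0.0854
grasp_force: 0.0
time_s: 17.4
eef_pos: [0.4246, -0.2293, 0.0261]
ee_rot: [[-1.0, -0.006, 0.0], [-0.006, 1.0, -0.001], [-0.0, -0.001, -1.0]]
ft_force: [-2.5, 0.6, 8.8]
finger_gap: 0.036
grasp_force: 59.1
```

```bash
python3 -m pendant '{"linear":[[0,0,-10],[0,0,-30],[0,0,-40],[0,0,-45],[0,0,-20],[0,0,0]],"rotation":[[0,0,0],[0,0,0],[0,0,0],[0,0,0],[0,0,0],[0,0,0]],"hand":[30,30,30,30,30,30]}'
python3 -m pendant '{"linear":[[-15,12,0],[-28,25,0],[-30,27,0],[-30,27,0],[-30,27,0],[-30,27,0],[-30,27,0],[-30,27,0],[-28,25,0],[-15,14,0],[0,0,0],[0,0,0]],"rotation":[[0,0,0],[0,0,0],[0,0,0],[0,0,0],[0,0,0],[0,0,0],[0,0,0],[0,0,0],[0,0,0],[0,0,0],[0,0,0],[0,0,0]],"hand":[30,30,30,30,30,30,30,30,30,30,30,30]}'
python3 - <<'E'
from h import *
s,im=snap("wrist","w6")
print(s["eef_pos"],s["joints"])
E
```

```text
time_s: 18.0
eef_pos: [0.4258, -0.23, 0.1734]
ee_rot: [[-1.0, -0.006, 0.004], [-0.006, 1.0, -0.003], [-0.004, -0.003, -1.0]]
ft_force: [0.6, 0.2, -4.9]
finger_gap: 0.0363
grasp_force: 61.6
time_s: 19.2
eef_pos: [0.6878, 0.0109, 0.1679]
ee_rot: [[-1.0, -0.007, -0.004], [-0.007, 1.0, 0.0], [0.004, 0.0, -1.0]]
ft_force: [0.1, -0.0, -4.8]
finger_gap: 0.0364
grasp_force: 61.5
[0.68775519 0.01086345 0.16792624] [-9.02457739e-02  6.52059866e-01  2.31478777e-01  1.15412768e+00
 -3.13025443e-04 -9.70120136e-02]
```

View pics/w6.png

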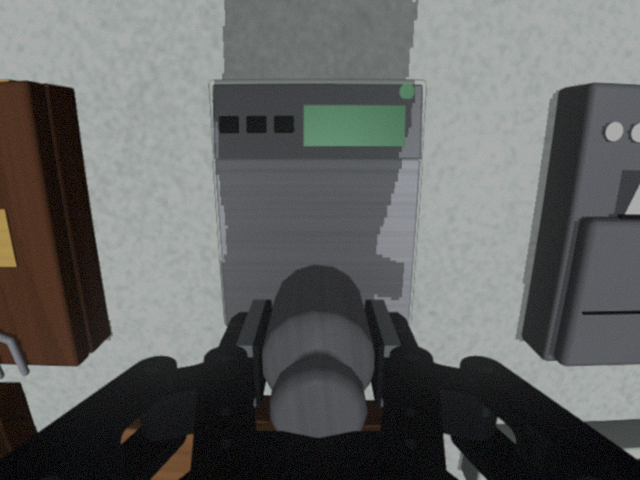

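The weight is held upright (4.8 N, so 0.5 kg), with its axis over the pan, and the scale and boxes are level in front. I lower it to just above contact at TCP z = 0.070.

```bash
python3 -m pendant '{"linear":[[-2,0,15],[0,0,25],[0,0,25],[0,0,14],[0,0,8],[0,0,4],[0,0,2],[0,0,0],[0,0,0]],"rotation":[[0,0,0],[0,0,0],[0,0,0],[0,0,0],[0,0,0],[0,0,0],[0,0,0],[0,0,0],[0,0,0]],"hand":[30,30,30,30,30,30,30,30,30]}'
```

```text
time_s: 20.15
eef_pos: [0.6916, 0.0106, 0.0783]
ee_rot: [[-1.0, -0.006, 0.001], [-0.006, 1.0, -0.0], [-0.001, -0.0, -1.0]]
ft_force: [-0.3, 0.1, -5.0]
finger_gap: 0.0364
grasp_force: 61.5
```

```bash
python3 -m pendant '{"linear":[[0,0,1],[0,0,1],[0,0,1],[0,0,1],[0,0,1],[0,0,0],[0,0,0]],"rotation":[[0,0,0],[0,0,0],[0,0,0],[0,0,0],[0,0,0],[0,0,0],[0,0,0]],"hand":[30,30,30,30,30,30,30]}'
```

```text
time_s: 20.85
eef_pos: [0.691, 0.0106, 0.0724]
ee_rot: [[-1.0, -0.006, -0.0], [-0.006, 1.0, 0.0], [0.0, 0.0, -1.0]]
ft_force: [-0.3, -0.3, -4.4]
finger_gap: 0.0362
grasp_force: 61.5
```

```bash
python3 -m pendant '{"linear":[[0,0,0.5],[0,0,0.5],[0,0,0.5],[0,0,0],[0,0,0]],"rotation":[[0,0,0],[0,0,0],[0,0,0],[0,0,0],[0,0,0]],"hand":[30,30,30,30,30]}'
```

```text
time_s: 21.35
eef_pos: [0.691, 0.0107, 0.0709]
ee_rot: [[-1.0, -0.006, -0.0], [-0.006, 1.0, -0.0], [0.0, -0.0, -1.0]]
ft_force: [-0.5, -0.6, -5.2]
finger_gap: 0.0359
grasp_force: 61.5
```

```bash
python3 -m pendant '{"linear":[[0,0,0.5],[0,0,0.5],[0,0,0],[0,0,0]],"rotation":[[0,0,0],[0,0,0],[0,0,0],[0,0,0]],"hand":[30,30,30,30]}'
```

```text
time_s: 21.75
eef_pos: [0.6911, 0.0106, 0.0703]
ee_rot: [[-1.0, -0.006, 0.0], [-0.006, 1.0, -0.0], [-0.0, -0.0, -1.0]]
ft_force: [-1.7, 0.5, -0.3]
finger_gap: 0.0367
grasp_force: 61.9
```

The pan now carries the weight. I open slowly, then retreat straight up.

```bash
python3 -m pendant '{"linear":[[0,0,0],[0,0,0],[0,0,0],[0,0,0],[0,0,0],[0,0,0],[0,0,0],[0,0,0],[0,0,0],[0,0,0]],"rotation":[[0,0,0],[0,0,0],[0,0,0],[0,0,0],[0,0,0],[0,0,0],[0,0,0],[0,0,0],[0,0,0],[0,0,0]],"hand":[45,50,55,60,70,80,90,100,100,100]}'
python3 -m pendant '{"linear":[[0,0,-5],[0,0,-15],[0,0,-30],[0,0,-40],[0,0,-45],[20,0,-45],[40,0,-45],[40,0,-40],[40,0,0],[30,0,0],[0,0,0],[0,0,0]],"rotation":[[0,0,0],[0,0,0],[0,0,0],[0,0,0],[0,0,0],[0,0,0],[0,0,0],[0,0,0],[0,0,0],[0,0,0],[0,0,0],[0,0,0]],"hand":[100,100,100,100,100,100,100,100,100,100,100,100]}'
python3 - <<'E'
from h import *
s,im=snap("wrist","w7"); print(s["eef_pos"])
c=np.array([.690,.011])
for z,r in((.111,.0135),(.093,.019),(.044,.019)):
    a=np.linspace(0,2*np.pi,37); q=proj("wrist",np.c_[c[0]+r*np.cos(a),c[1]+r*np.sin(a),0*a+z],s); print(z,q.min(0).round(1),q.max(0).round(1))
o=proj("wrist",[[.582,-.061,.005],[.582,.083,.005],[.630,-.055,.044],[.630,.077,.044],[.750,.077,.044],[.750,-.055,.044]],s); print(o.round(1).tolist())
g=cv2.GaussianBlur(cv2.cvtColor(im,7),(3,3),0).astype(int)
r=int(proj("wrist",[[.690,.011,.08]],s)[0,1]); print(r,g[r,250:390:3].tolist())
cl=int(proj("wrist",[[.69,.011,.08]],s)[0,0]); print(cl,g[200:420:4,cl].tolist())
# weight no longer at old place; bystanders unmoved: difference of top views
a=cv2.imread("pics/top0.png"); _,b=snap("top","t9"); d=cv2.absdiff(a,b[:,:,::-1].copy()).max(2)>45
for x in cv2.findContours(cv2.morphologyEx(d.astype(np.uint8),2,np.ones((3,3))),0,2)[0]:
    if cv2.contourArea(x)>8: print(cv2.boundingRect(x))
E
```

```text
time_s: 22.75
eef_pos: [0.691, 0.0106, 0.07]
ee_rot: [[-1.0, -0.006, 0.0], [-0.006, 1.0, -0.0], [-0.0, -0.0, -1.0]]
ft_force: [0.1, -0.5, -1.2]
finger_gap: 0.0856
grasp_force: 0.0
time_s: 23.95
eef_pos: [0.5325, 0.0097, 0.3236]
ee_rot: [[-1.0, -0.006, 0.002], [-0.006, 1.0, -0.0], [-0.002, -0.0, -1.0]]
ft_force: [0.1, -1.1, -0.3]
finger_gap: 0.0854
grasp_force: 0.0
[0.53248554 0.009651   0.32364194]
0.111 [304.6 356.2] [331.4 379.2]
0.093 [299.9 342. ] [336.1 373.5]
0.044 [301.7 320.1] [334.3 349. ]
[[257.6, 236.2], [379.6, 237.0], [259.5, 286.7], [377.2, 287.4], [371.9, 378.7], [263.4, 378.1]]
351 [145, 147, 145, 137, 130, 116, 116, 117, 116, 117, 115, 116, 116, 116, 115, 116, 114, 81, 92, 105, 108, 105, 90, 88, 112, 115, 107, 99, 77, 109, 114, 112, 113, 112, 113, 115, 114, 114, 114, 115, 115, 120, 135, 143, 147, 144, 142]
318 [104, 102, 98, 101, 100, 98, 99, 100, 101, 98, 65, 87, 65, 64, 67, 101, 100, 99, 99, 98, 78, 65, 80, 78, 74, 79, 80, 78, 78, 77, 78, 51, 48, 50, 54, 51, 96, 119, 82, 51, 77, 117, 115, 115, 113, 113, 144, 147, 144, 143, 144, 147, 149, 145, 135]
(323, 448, 10, 9)
(300, 423, 44, 36)
(350, 421, 31, 58)
(368, 408, 7, 12)
(352, 397, 20, 11)
(183, 326, 4, 4)
(202, 325, 4, 4)
(192, 325, 4, 4)
(397, 268, 14, 14)
(7, 147, 360, 333)
```

The weight stands where projected: its body spans columns 301–334 against 300–336 expected. The only change seen on the bench at the front is the big weight's old spot, and the gripper is clear. I hand in.

```bash
python3 -c "
from cell import close_job
print(close_job())"
```

```text
the job is handed in; nothing more can be done
None
```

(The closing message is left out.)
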